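# Drive a stuck filter plug out of its holder with a drift

## Robot

A 6-joint arm with a two-finger parallel gripper is mounted at the origin on a cart in front of the work surface, level with it; the furniture and walls round the work are solid. World frame = base frame: x ahead of the robot, y to its left, z up, the work surface at z = 0. Lengths are in mm, angles in degrees, forces in N, time in s.
With the tool pointing down it reaches from about 300 to 850 mm from the base axis. Payload 4.2 kg.
Tool frame: the origin (TCP) lies on the centre line of the jaws, within the pads' length; the fingertips stand 14 mm ahead of it and the grasp point (between the pads) lies 5 mm behind it; z points along the fingers, y is the line along which they close (so a half turn about z gives the same grasp; the last joint's range is limited). The gripper opens to 91 mm and grips with 3 to 60 N. Pads are 32 mm wide; open, the fingers measure 118 mm over their backs; the gripper's body (76 mm by 178 mm) begins 60 mm behind the grasp point.
Start: joints at [73.625, 18.312, 89.639, -0, 72.044, -1.146], TCP at [151.043, 554.822, 227.976] pointing down, gripper open.
Joint ranges: [-177.97, 177.97], [-48.28, 115.42], [12.27, 149.76], [-77.06, 257.06], [2.81, 150.46], [-146.56, 146.56]. Speed limits (degrees/s): [147.25, 147.25, 180, 180, 180, 180].

## Interface

Orientations are given as [roll, pitch, yaw] about the fixed x, y, z axes, in that order (R = Rz(yaw) Ry(pitch) Rx(roll)).
In Python, from workcell import env gives the robot as it stands.
- The arm moves only by the tool arm_command, never from a script. Its argument "motion" is a list of rows, each an object with "offset": the shift along the tool's x, y, z in m, a list of three; "spin": the turn about the tool's z in rad. In form: [{"offset": [tx, ty, tz], "spin": spin}, ...]. A call has 1 to 5 rows; each row shifts and turns the commanded pose from where the row before left it, along the tool's axes as they then stand; what a row does not reach is not made up. A row lasts 1/8 s, in which the tool goes at most 62.5 mm and 10.7 degrees, less where a joint would pass 70% of its speed; a pose out of reach is approached as far as the arm can. A call with a gripper value outside its range is refused whole. "jaw" is the finger opening in m, from 0 to 0.0912, set as the call begins (left out, the last holds). The fingers move at their own pace and stop on an object; "newtons" is the grip in N (left out, the last holds). Time passes only in rows, so rows that do not move let the fingers close. It gives the time, the measured TCP pose, the force, the opening and the grip force at its end, in the units of the state.
- env.state(): the state, without advancing time (a new reading comes with each control period).
- env.grab_frame(name): name is "scene" or "top" or "wrist"; returns (picture, depth): 384x512x3 uint8, blue, green, red; 384x512 float32, mm along the optical axis (not along the pixel's ray), 0 where there is no reading.
- env.camera_model(name): a dict with "fx", "fy", "cx", "cy" (pixels), "eye" and "rotation" of the camera in the world; the wrist camera has in their place "hand_eye" (4x4, takes a point from camera to tool coordinates, whose origin is the TCP and whose axes are the flange's). Camera axes: x right, y down, z forward; pixel columns grow to the right and rows downward; lengths in mm; the calibration is good to about 2 mm. A picture is of the moment at which its call begins: read the wrist's pose just before it. camera_model takes no time and is no camera call.
- env.job_done(): hands the job in; it is judged then, once.
Trained networks look in the newest picture that a camera, given by its name, has taken for a name from the list of things; names that differ only in an ending like _2 or _b are one class to them, and where a whole thing is asked for, a point or a joint stands for the part that bears it (a point fixed in the world has none). Each returns a list of dicts, best first, with "score" (0 to 1); they miss things now and then, are a little off and sometimes report something else, mostly with a low value. They report only what shows in the picture. A call takes as long as a camera call.
- env.boxes_of(camera, target): "bbox" ([left, top, right, bottom] in pixels, round what is visible of it).
- env.pinpoint(camera, target): "location" ([column, row] in pixels: a listed point, or the origin of a listed thing).
The state is a dict: "time_s": time; "qpos": joint angles; "qvel": joint speeds; "effort": joint torques, N m; "ee_pos": TCP position; "ee_rot": TCP orientation; "force": force on the tool from outside, world axes, zero at the start; "torque": the same for the moment, N m; "gripper_width": finger opening in mm; "gripper_force": force on a finger pad.
Only numpy, scipy, OpenCV 4.12 (cv2) and the standard library are available. Lean on these libraries where they do the work, as an engineer would, in place of code of your own. Each camera call takes 0.05 s, during which the arm holds its last target. There are 200 camera calls.

## Task

The orange filter plug is stuck in the bore of the aluminium filter holder: take the red-handled drift, push its steel shaft in through the small hole and drive the plug right out onto the white trough. Then lay the drift flat on the bench, off the holder, and set the plug down in the small white tray. Leave the brown bottle, the white-capped bottle, the red rubber bulb and the vial where they stand.

Things in the scene. Friction and masses are not known exactly. Their poses are not given: they have to be found in the camera images.
- holder: Fixed filter holder: dark base plate 150 x 70 x 10 mm, aluminium block on it, white trough behind the block. Origin under the middle of the plate's entry end, at bench level; z up, x along the bore, the way the plug comes out. Block: x 30 to 70, y -22 to 22, up to z 77 mm (brass screw head to 83). Bore axis level at y 0, z 55 mm. The bench is 3 mm higher here than on the robot's right.
- plug: Orange filter plug with black end faces: cylinder 20 mm in diameter, 20 mm long, 25 g; origin at its centre, x along its axis. It starts lying in the bore, centre at x 46 to 54 mm in the holder frame, hidden from above. In the trough its centre lies 10 mm above the floor, 6 mm above the rails.
- drift: Drift: red square handle 50 x 16 x 16 mm, on its +x end a steel shaft 8 mm in diameter, 72 mm long, on the handle's centre line; about 0.12 kg, balanced some 5 mm ahead of the handle's centre. Origin at the handle's centre, x towards the tip. It starts flat on the bench, origin 8 mm up. Pushed in until the handle meets the block, its tip is 32 mm past the exit face.
- drift_tip (a point): The end of the drift's shaft, on its axis, 97 mm from the drift's origin along its x.
- bore_entry (a point): Centre of the round 14 mm hole in the block's entry face (holder frame x 30, y 0, z 55 mm). The hole passes a lip 6 mm thick; behind it the bore is 22 mm wide to the open exit face at x 70 mm, so the plug can leave only towards +x. A hidden spring in the bore's roof grips the plug: 8 to 14 N push it; past the exit face it is free.
- tray: Small white square tray, fixed, outside 80 x 80 mm, 14 mm high, walls and floor 3 mm thick, open on top. Origin at the centre of its underside, z up, x and y along its sides.
- bottle: Brown reagent bottle with blue cap, 66 mm in diameter, 139 mm high, standing; origin at the centre of its underside. Bystander.
- buffer: Pale bottle with white cap, 49 mm in diameter, 100 mm high, standing; origin at the centre of its underside. Bystander.
- bulb: Red rubber pipette bulb, 54 mm in diameter, 80 mm high, standing; origin at the centre of its underside. Bystander.
- vial: Sample vial with blue cap, 27 mm in diameter, 58 mm high, standing; origin at the centre of its underside. Bystander.
- trough (a point): Centre of the trough's floor (holder frame x 107.5, y 0, z 43 mm). The trough runs from the exit face (x 70) to an end stop at x 145 to 150 mm that reaches z 55; it is 24 mm wide between two side rails 4 mm thick that reach z 47 mm.

How it is judged:
By the outcome, as a careful person would: the job done as asked, in the order asked, and still so for the second after the job is handed in, with the robot touching nothing.
It also fails if it takes over 72 s, if anything falls off the work surface, if the arm or the gripper's body presses on something with over 40 N, if the wrist force passes 120 N, or if a joint passes its speed limit or range.

## Working session

There is one attempt and no reset: what is moved stays moved. The work goes in short steps, Python scripts to look and compute and a tool call to move; the robot and the scene stay as the last step left them, time stands still between calls to the robot, and variables do not carry over. Pictures are saved under pics/ and viewed, at most 10 in all, crops included, and the job is handed in when it is done.

Besides the shell and the picture viewer there is one more tool, called after "Emit:" by a JSON object that holds its "method" and its "body", one argument or row to a line. arm_command: Moves the arm, as the interface text tells. Its arguments: {"type":"object","properties":{"motion":{"type":"array"},"jaw":{"type":"number"},"newtons":{"type":"number"}},"required":["motion"]}

```bash
mkdir -p pics; ls
cat > h.py <<'E'
import numpy as np, cv2
from workcell import env
from scipy.spatial.transform import Rotation as R
def pix2world(cam,u,v,d=None,z=None):
    m=env.camera_model(cam)
    ray=np.array([(u-m['cx'])/m['fx'],(v-m['cy'])/m['fy'],1.])
    if 'hand_eye' in m:
        s=env.state(); T=np.array(m['hand_eye']); Rt=R.from_euler('xyz',s['ee_rot'],degrees=True).as_matrix()
        Rc=Rt@T[:3,:3]; e=Rt@T[:3,3]+np.array(s['ee_pos'])
    else: Rc=np.array(m['rotation']); e=np.array(m['eye'])
    r=Rc@ray
    if d is None: d=(z-e[2])/r[2]
    return e+d*r
E
python3 - <<'E'
from h import *
s=env.state(); print({k:np.round(v,2).tolist() for k,v in s.items()})
for c in ['top','scene']:
    m=env.camera_model(c); print(c,m)
    p,d=env.grab_frame(c); cv2.imwrite(f'pics/{c}0.png',p); np.save(f'pics/{c}0.npy',d)
    for t in ['holder','drift','drift_tip','bore_entry','tray','trough','bottle','buffer','bulb','vial']:
        r=env.pinpoint(c,t)[:2]
        for q in r:
            u,v=q['location']; dd=d[min(383,max(0,int(round(v)))),min(511,max(0,int(round(u))))]
            print(t,round(q['score'],2),np.round([u,v],1),np.round(pix2world(c,u,v,d=dd)) if dd>0 else 'nodepth')
E
```

```text
pics
{'time_s': 0.0, 'qpos': [73.62, 18.35, 89.71, 0.0, 72.05, -1.14], 'qvel': [-0.04, 0.11, 0.0, -0.02, -0.06, 0.09], 'effort': [-0.0, -41.25, -23.2, 0.07, 0.05, -0.0], 'ee_pos': [150.91, 554.32, 227.13], 'ee_rot': [-179.9, -0.0, 164.77], 'force': [0.41, 0.17, 0.6], 'torque': [-0.03, -0.01, -0.06], 'gripper_force': 0.0, 'gripper_width': 91.13}
top {'fx': 399.36087153099055, 'fy': 399.36087153099055, 'cx': 253.5369570704124, 'cy': 196.99035402522117, 'eye': array([ 260.81130821,  -54.37611284, 1416.34417071]), 'rotation': array([-170.42704251,   -0.69377604,  -89.21752776])}
holder 0.56 [148.3 214.3] [-62554. -62869. -61398.]
drift 0.6 [353.3 180.2] [-189120. -189435. -187965.]
drift_tip 0.62 [340.9 204.3] [-181310. -181625. -180155.]
tray 0.93 [343.9 224.9] [-180759. -181074. -179603.]
trough 0.82 [178.1 209.3] [-78421. -78736. -77265.]
bottle 0.82 [184.6 160.8] [-82878. -83193. -81722.]
buffer 0.73 [211.3 235.8] [-95450. -95766. -94295.]
buffer 0.21 [156.  212.9] [-63587. -63902. -62431.]
vial 0.54 [360.1 205.6] [-190513. -190828. -189357.]
scene {'fx': 380.83826448317495, 'fy': 38
[... 165 characters left out ...]
  0.73896319,  -49.16527786])}
holder 0.55 [154.4 174.4] [-21695. -22174. -20713.]
drift 0.58 [363.5 256.6] [-91939. -92417. -90956.]
drift_tip 0.6 [340.5 273.8] [-82203. -82681. -81220.]
bore_entry 0.64 [158.6 164.5] [-22224. -22703. -21242.]
tray 0.58 [325.1 292.5] [-73348. -73827. -72366.]
trough 0.92 [183.9 175.2] [-33176. -33655. -32194.]
bottle 0.79 [221.  156.2] [-49078. -49557. -48096.]
buffer 0.8 [185.  215.2] [-31499. -31978. -30517.]
buffer 0.54 [221.6 155.7] [-49348. -49827. -48366.]
bulb 0.61 [219.4 227.4] [-42795. -43274. -41813.]
bulb 0.15 [339.5 272.2] [-82022. -82500. -81039.]
vial 0.72 [361.5 283.9] [-84326. -84805. -83343.]
vial 0.72 [157.9 175.6] [-22922. -23400. -21939.]
```

Rotation is rpy in degrees; fix that.

```bash
sed -i "s/Rc=np.array(m\['rotation'\])/Rc=R.from_euler('xyz',m['rotation'],degrees=True).as_matrix()/" h.py
python3 - <<'E'
from h import *
L={'top':dict(holder=[148.3,214.3,3],drift=[353.3,180.2,8],tip=[340.9,204.3,8],tray=[343.9,224.9,0],trough=[178.1,209.3,46],bottle=[184.6,160.8,0],buffer=[211.3,235.8,0],vial=[360.1,205.6,0]),
'scene':dict(holder=[154.4,174.4,3],drift=[363.5,256.6,8],tip=[340.5,273.8,8],tray=[325.1,292.5,0],trough=[183.9,175.2,46],entry=[158.6,164.5,58],bottle=[221,156.2,0],buffer=[185,215.2,0],bulb=[219.4,227.4,0],vial=[361.5,283.9,0])}
for c in L:
    d=np.load(f'pics/{c}0.npy')
    for k,(u,v,z) in L[c].items(): print(c,k,np.round(pix2world(c,u,v,z=z)),np.round(pix2world(c,u,v,d=d[int(round(v)),int(round(u))])))
a=cv2.imread('pics/top0.png')[130:270,110:400]; cv2.imwrite('pics/top0c.png',cv2.resize(a,None,fx=2.7,fy=2.7,interpolation=cv2.INTER_CUBIC))
a=cv2.imread('pics/scene0.png')[110:330,120:410]; cv2.imwrite('pics/scene0c.png',cv2.resize(a,None,fx=2.7,fy=2.7,interpolation=cv2.INTER_CUBIC))
E
```

```text
top holder [431. 305.   3.] [431. 304.   5.]
top drift [ 566. -428.    8.] [ 565. -426.   14.]
top tip [ 477. -381.    8.] [ 478. -383.    1.]
top tray [ 404. -392.    0.] [ 403. -390.    7.]
top trough [445. 192.  46.] [445. 192.  46.]
top bottle [630. 185.   0.] [614. 174.  62.]
top buffer [358.  79.   0.] [354.  73.  69.]
top vial [ 475. -452.    0.] [ 472. -446.   19.]
scene holder [413. 308.   3.] [412. 305.   6.]
scene drift [ 559. -415.    8.] [ 550. -417.   19.]
scene tip [ 469. -396.    8.] [ 474. -394.    1.]
scene tray [ 400. -394.    0.] [ 398. -394.    4.]
scene trough [446. 184.  46.] [442. 178.  52.]
scene entry [420. 279.  58.] [405. 254.  81.]
scene bottle [638. 204.   0.] [551. 112.  98.]
scene buffer [352.  84.   0.] [346.  74.  12.]
scene bulb [385. -33.   0.] [365. -55.  33.]
scene vial [ 483. -452.    0.] [ 460. -457.   32.]
```

View pics/top0c.png

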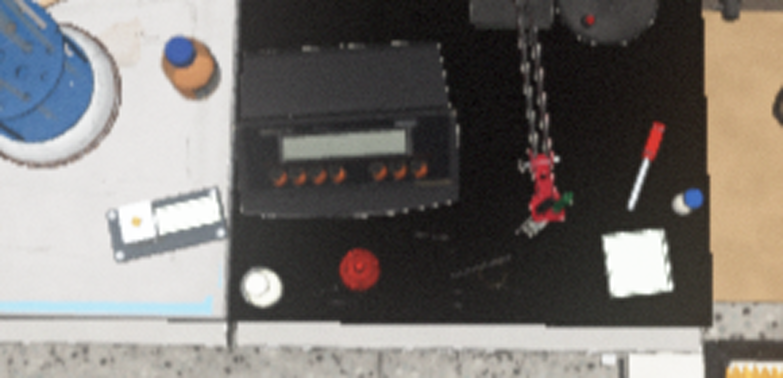

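View pics/scene0c.png

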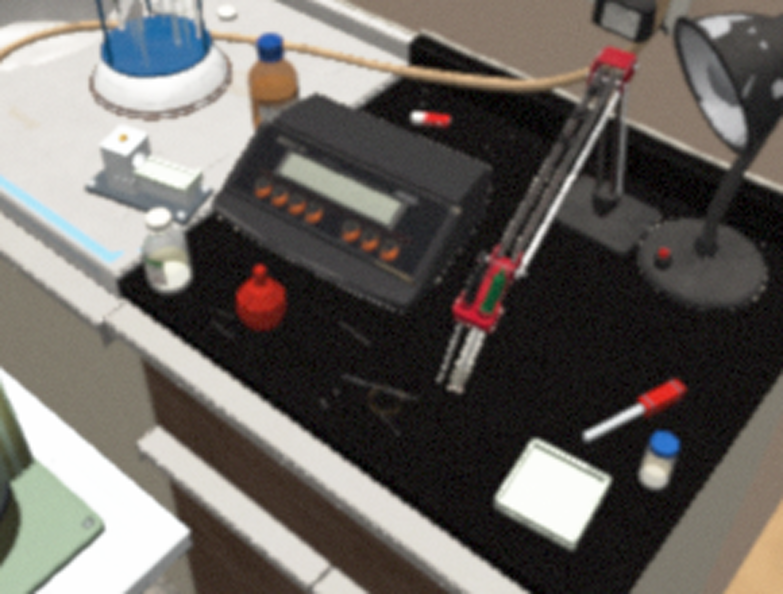

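The scene view shows the holder at left with its bore running towards −y, at about crop (130,155). The drift is at right, red handle at crop (660,395), with the vial and tray next to it. The lamp boom and the scale stand between. I'll map the heights for transit and refine the holder's direction.

Run:
```python
from h import *
d=np.load('pics/top0.npy'); m=env.camera_model('top')
v,u=np.mgrid[0:384,0:512]
ray=np.stack([(u-m['cx'])/m['fx'],(v-m['cy'])/m['fy'],np.ones_like(u,float)],-1)
P=np.array(m['eye'])+(ray*d[...,None])@R.from_euler('xyz',m['rotation'],degrees=True).as_matrix().T
ok=d>0
print('cols x 200..750 step 50; rows y from 450 to -550')
for y in range(450,-550,-50):
    print(y,[int(P[...,2][ok&(abs(P[...,0]-x)<25)&(abs(P[...,1]-y)<25)].max(initial=-99)) for x in range(200,800,50)])
# block top
b=ok&(P[...,2]>70)&(P[...,2]<95)&(abs(P[...,0]-430)<50)&(abs(P[...,1]-250)<70)
q=P[b]; r=cv2.minAreaRect(q[:,:2].astype(np.float32)); print('block',r,q.mean(0),b.sum())
b=ok&(P[...,2]>40)&(P[...,2]<60)&(abs(P[...,0]-440)<50)&(abs(P[...,1]-190)<60)
q=P[b]; r=cv2.minAreaRect(q[:,:2].astype(np.float32)); print('trough',r,q.mean(0),b.sum())
```

```text
cols x 200..750 step 50; rows y from 450 to -550
450 [604, -99, 11, 18, 9, 12, 25, 491, 523, 520, -99, 16]
400 [-99, -99, 13, 15, 9, 11, 31, 626, 503, 511, 462, 23]
350 [-99, -99, 11, 16, 10, 12, 33, 418, 473, 559, 588, 23]
300 [-99, -99, 12, 15, 20, 17, 12, 65, 473, 200, 19, 23]
250 [-99, -99, 13, 13, 85, 89, 12, 10, 10, 9, 11, 14]
200 [-99, -99, 12, 17, 82, 71, 18, 11, 145, 146, 13, 11]
150 [-99, -99, 10, 14, 18, 65, 82, 93, 101, 141, 16, 15]
100 [-99, -99, 5, 105, 72, 54, 81, 103, 103, 101, 9, 9]
50 [-99, -99, 5, 74, 9, 47, 81, 102, 104, 99, 7, 21]
0 [-99, -99, 5, 56, 60, 48, 77, 103, 105, 101, 12, 7]
-50 [-99, -99, 5, 59, 83, 50, 76, 102, 104, 100, 9, 8]
-100 [-99, -99, 4, 9, 6, 44, 72, 103, 106, 101, 7, 8]
-150 [-99, -99, 7, 9, 5, 44, 69, 102, 104, 99, 7, 9]
-200 [-99, -99, 6, 9, 10, 7, 7, 8, 189, 216, 225, 227]
-250 [-99, -99, 4, 6, 6, 182, 153, 169, 186, 215, 216, 291]
-300 [-99, -99, 5, 9, 6, 183, 6, 6, 7, 8, 344, 338]
-350 [-99, -99, 8, 16, 19, 18, 8, 7, 8, 334, 344, 343]
-400 [-99, -99, 4, 18, 11, 22, 18, 24, 21, 313, 331, 343]
-450 [-99, -99, 6, 16, 18, 68, 60, 21, 23, 6, 9, 18]
-500 [-37, -36, 8, 5, 7, 8, 5, 6, 5, 6, 8, 6]
block ((432.86126708984375, 245.77359008789062), (45.19112777709961, 40.850990295410156), 12.990111351013184) [432.38631752 245.08488799  79.71412934] 169
trough ((444.317138671875, 201.36318969726562), (39.412147521972656, 110.25880432128906), 17.989891052246094) [445.79924632 191.04615174  47.38302424] 235
```

```bash
cat >> h.py <<'E'
def goal(x,y,z,yaw):
    "remaining offset in tool axes (m) and spin (rad)"
    s=env.state(); Rt=R.from_euler('xyz',s['ee_rot'],degrees=True)
    o=Rt.inv().apply(np.array([x,y,z])-s['ee_pos'])/1000
    sp=-((yaw-s['ee_rot'][2]+180)%360-180)
    return np.round(o,4).tolist(), 'spin',round(np.radians(sp),4),'deg',round(sp,1)
E
python3 - <<'E'
from h import *
m=env.camera_model('wrist'); print(m)
d=np.load('pics/top0.npy'); c=env.camera_model('top')
v,u=np.mgrid[0:384,0:512]
ray=np.stack([(u-c['cx'])/c['fx'],(v-c['cy'])/c['fy'],np.ones_like(u,float)],-1)
P=np.array(c['eye'])+(ray*d[...,None])@R.from_euler('xyz',c['rotation'],degrees=True).as_matrix().T
for y in range(-260,-480,-20):
    b=(d>0)&(P[...,2]>60)&(abs(P[...,1]-y)<10)&(P[...,0]>510); print(y,np.round(P[b][:,0].min(initial=999)),end='; ')
print(goal(400,330,340,130))
E
```

```text
{'fx': 278.7835875470897, 'fy': 278.7835875470897, 'cx': 252.87144403296998, 'cy': 189.82157778855247, 'hand_eye': array([[ 4.02618690e-04, -9.62505015e-01, -2.71263588e-01,
         7.67015087e+01],
       [ 9.99999919e-01,  3.95505011e-04,  8.08921720e-05,
         5.08318098e-01],
       [ 2.94269871e-05, -2.71263598e-01,  9.62505096e-01,
        -1.57586177e+02],
       [ 0.00000000e+00,  0.00000000e+00,  0.00000000e+00,
         1.00000000e+00]])}
-260 510.0; -280 511.0; -300 697.0; -320 685.0; -340 673.0; -360 667.0; -380 662.0; -400 669.0; -420 758.0; -440 832.0; -460 832.0; ([-0.2993, -0.1515, -0.112], 'spin', np.float64(0.6069), 'deg', np.float64(34.8))
```

```bash
cat >> h.py <<'E'
def plan(*wps,step=55,deg=9.5,start=None):
    "print rounded rows for straight lines through (x,y,z,yaw); yaw continuous"
    import json
    s=env.state(); rows=[]; p=np.array(s['ee_pos']) if start is None else np.array(start[:3],float); yaw=s['ee_rot'][2] if start is None else start[3]
    for w in wps:
        w=np.array(w,float); n=max(1,int(np.ceil(max(np.linalg.norm(w[:3]-p)/step,abs(w[3]-yaw)/deg))))
        p0,y0=p.copy(),yaw
        for i in range(1,n+1):
            t=p0+(w[:3]-p0)*i/n; ty=y0+(w[3]-y0)*i/n
            Rt=R.from_euler('xyz',[180,0,yaw],degrees=True)
            o=np.round(Rt.inv().apply(t-p)/1000,3); sp=round(np.radians(yaw-ty),3)
            rows.append({"offset":o.tolist(),"spin":sp}); p=p+Rt.apply(o*1000); yaw=yaw-np.degrees(sp)
    for i in range(0,len(rows),5): print(json.dumps(rows[i:i+5]).replace('-0.0,','0,').replace('-0.0]','0]'))
    print('end',np.round(p,1),round(yaw,1))
E
python3 -c "
from h import *
plan((400,290,280,100))"
```

```text
[{"offset": [-0.044, -0.027, -0.007], "spin": 0.161}, {"offset": [-0.048, -0.02, -0.008], "spin": 0.162}, {"offset": [-0.051, -0.012, -0.007], "spin": 0.161}, {"offset": [-0.052, -0.003, -0.008], "spin": 0.162}, {"offset": [-0.051, 0.005, -0.007], "spin": 0.161}]
[{"offset": [-0.051, 0.013, -0.008], "spin": 0.162}, {"offset": [-0.047, 0.021, -0.007], "spin": 0.161}]
end [399.9 289.9 280. ] 100.0
```

Emit:
{"method": "arm_command", "body": {
  "motion": [
    {"offset":[-0.044,-0.027,-0.007],"spin":0.161},
    {"offset":[-0.048,-0.02,-0.008],"spin":0.162},
    {"offset":[-0.051,-0.012,-0.007],"spin":0.161},
    {"offset":[-0.052,-0.003,-0.008],"spin":0.162},
    {"offset":[-0.051,0.005,-0.007],"spin":0.161}
  ]
}}

```text
time_s: 1.72
ee_pos: [329.8, 364.7, 265.4]
ee_rot: [179.9, -0.0, 118.2]
force: [0.7, 0.8, 0.2]
gripper_width: 90.9
gripper_force: 0.0
```

Emit:
{"method": "arm_command", "body": {
  "motion": [
    {"offset":[-0.051,0.013,-0.008],"spin":0.162},
    {"offset":[-0.047,0.021,-0.007],"spin":0.161},
    {"offset":[0,0,0],"spin":0},
    {"offset":[0,0,0],"spin":0}
  ]
}}

```text
time_s: 2.22
ee_pos: [399.5, 290.1, 279.8]
ee_rot: [-180.0, -0.0, 100.1]
force: [-0.0, -0.6, 0.9]
gripper_width: 91.2
gripper_force: 0.0
```

```bash
cat >> h.py <<'E'
def cloud(cam,d):
    m=env.camera_model(cam); v,u=np.mgrid[0:384,0:512]
    ray=np.stack([(u-m['cx'])/m['fx'],(v-m['cy'])/m['fy'],np.ones_like(u,float)],-1)*d[...,None]
    if 'hand_eye' in m:
        s=env.state(); T=np.array(m['hand_eye']); Rt=R.from_euler('xyz',s['ee_rot'],degrees=True).as_matrix()
        P=ray@(Rt@T[:3,:3]).T+Rt@T[:3,3]+np.array(s['ee_pos'])
    else: P=ray@R.from_euler('xyz',m['rotation'],degrees=True).as_matrix().T+np.array(m['eye'])
    P[d<=0]=np.nan; return P
E
python3 - <<'E'
from h import *
s=env.state(); print(np.round(s['ee_pos'],1),np.round(s['ee_rot'],2))
p,d=env.grab_frame('wrist'); cv2.imwrite('pics/w1.png',p); np.save('pics/w1.npy',d)
P=cloud('wrist',d)
for t,z in [('holder',3),('bore_entry',58),('trough',46)]:
    for q in env.pinpoint('wrist',t)[:1]:
        u,v=q['location']; print(t,round(q['score'],2),np.round([u,v]),np.round(pix2world('wrist',u,v,z=z),1))
for n,lo,hi in [('block',72,84),('trough',42,53),('plate',9,17)]:
    b=(P[...,2]>lo)&(P[...,2]<hi)&(abs(P[...,0]-440)<60)&(abs(P[...,1]-230)<100)
    b=cv2.morphologyEx(b.astype(np.uint8),cv2.MORPH_OPEN,np.ones((3,3)))>0
    q=P[b]; print(n,b.sum(),np.round(q.mean(0),1),cv2.minAreaRect(q[:,:2].astype(np.float32)))
E
```

```text
[399.5 290.1 279.8] [-1.7997e+02 -3.0000e-02  1.0005e+02]
holder 0.76 [266. 162.] [419.5 295.3   3. ]
bore_entry 0.72 [264. 189.] [418.8 265.7  58. ]
trough 0.81 [272. 238.] [447.7 187.4  46. ]
block 889 [428.5 249.9  80.3] ((428.723388671875, 248.33937072753906), (44.07733154296875, 40.485382080078125), 13.595653533935547)
trough 715 [442.8 191.4  47.6] ((437.66473388671875, 214.47564697265625), (31.7522029876709, 109.9808578491211), 11.769325256347656)
plate 1858 [428.6 240.3  13.5] ((434.4933776855469, 224.74716186523438), (70.0016098022461, 148.65992736816406), 13.901542663574219)
```

View pics/w1.png

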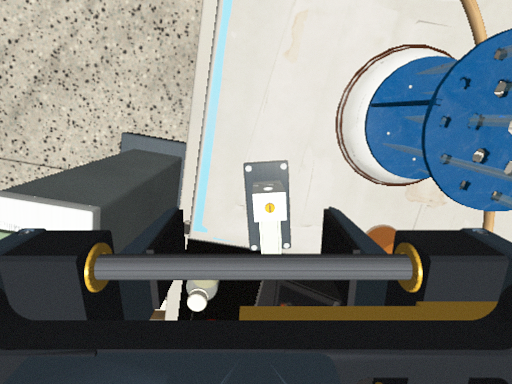

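Holder well seen (block at (268,205), plate at (265,205)): bore direction about −76.2°, entry about (424,268.5). Now I move over to the drift.

```bash
python3 -c "
from h import *
plan((360,0,290,45),(530,-410,250,-25))"
```

```text
[{"offset": [-0.047, -0.015, -0.002], "spin": 0.16}, {"offset": [-0.048, -0.007, -0.001], "spin": 0.161}, {"offset": [-0.049, 0.0, -0.002], "spin": 0.16}, {"offset": [-0.048, 0.008, -0.002], "spin": 0.161}, {"offset": [-0.046, 0.016, -0.002], "spin": 0.16}]
[{"offset": [-0.043, 0.023, -0.001], "spin": 0.161}, {"offset": [-0.019, 0.046, 0.004], "spin": 0.136}, {"offset": [-0.012, 0.047, 0.005], "spin": 0.135}, {"offset": [-0.006, 0.049, 0.004], "spin": 0.136}, {"offset": [0.0, 0.05, 0.005], "spin": 0.136}]
[{"offset": [0.008, 0.049, 0.004], "spin": 0.136}, {"offset": [0.014, 0.047, 0.005], "spin": 0.135}, {"offset": [0.02, 0.045, 0.004], "spin": 0.136}, {"offset": [0.026, 0.042, 0.004], "spin": 0.136}, {"offset": [0.032, 0.038, 0.005], "spin": 0.135}]
end [ 530.3 -410.3  249.8] -25.0
```

Emit:
{"method": "arm_command", "body": {
  "motion": [
    {"offset":[-0.047,-0.015,-0.002],"spin":0.16},
    {"offset":[-0.048,-0.007,-0.001],"spin":0.161},
    {"offset":[-0.049,0.0,-0.002],"spin":0.16},
    {"offset":[-0.048,0.008,-0.002],"spin":0.161},
    {"offset":[-0.046,0.016,-0.002],"spin":0.16}
  ]
}}

```text
time_s: 3.05
ee_pos: [366.0, 47.4, 289.1]
ee_rot: [180.0, -0.0, 53.9]
force: [0.7, -1.1, -0.2]
gripper_width: 91.2
gripper_force: 0.0
```

Emit:
{"method": "arm_command", "body": {
  "motion": [
    {"offset":[-0.043,0.023,-0.001],"spin":0.161},
    {"offset":[-0.019,0.046,0.004],"spin":0.136},
    {"offset":[-0.012,0.047,0.005],"spin":0.135},
    {"offset":[-0.006,0.049,0.004],"spin":0.136},
    {"offset":[0.0,0.05,0.005],"spin":0.136}
  ]
}}

```text
time_s: 3.68
ee_pos: [435.6, -184.0, 271.9]
ee_rot: [-180.0, -0.0, 13.6]
force: [0.2, -0.5, 0.1]
gripper_width: 91.1
gripper_force: 0.0
```

Emit:
{"method": "arm_command", "body": {
  "motion": [
    {"offset":[0.008,0.049,0.004],"spin":0.136},
    {"offset":[0.014,0.047,0.005],"spin":0.135},
    {"offset":[0.02,0.045,0.004],"spin":0.136},
    {"offset":[0.026,0.042,0.004],"spin":0.136},
    {"offset":[0.032,0.038,0.005],"spin":0.135}
  ]
}}

```text
time_s: 4.3
ee_pos: [530.8, -411.9, 249.5]
ee_rot: [-180.0, 0.0, -25.3]
force: [0.8, 0.4, -0.3]
gripper_width: 91.2
gripper_force: 0.0
```

Emit:
{"method": "arm_command", "body": {
  "motion": [
    {"offset":[0,0,0],"spin":0}
  ]
}}

```text
time_s: 4.42
ee_pos: [530.5, -413.0, 247.4]
ee_rot: [-180.0, 0.1, -25.1]
force: [-0.0, 1.6, 0.3]
gripper_width: 91.3
gripper_force: 0.0
```

```bash
cat > look.py <<'E'
from h import *
import sys
s=env.state(); print(np.round(s['ee_pos'],1),np.round(s['ee_rot'],2))
p,d=env.grab_frame('wrist'); cv2.imwrite(f'pics/{sys.argv[1]}.png',p); np.save(f'pics/{sys.argv[1]}.npy',d)
P=cloud('wrist',d)
for t,z in [('drift',8),('drift_tip',8),('tray',0),('vial',0)]:
    for q in env.pinpoint('wrist',t)[:1]:
        u,v=q['location']; print(t,round(q['score'],2),np.round([u,v]),np.round(pix2world('wrist',u,v,z=z),1))
h=cv2.cvtColor(p,cv2.COLOR_BGR2HSV)
red=(h[...,1]>150)&(h[...,2]>90)&((h[...,0]<8)|(h[...,0]>172))&(P[...,2]<30)&(P[...,2]>10)
n,l,st,c=cv2.connectedComponentsWithStats(red.astype(np.uint8))
if n>1:
    i=1+np.argmax(st[1:,4]); q=P[l==i]; q=q[q[:,2]>12]
    print('handle',st[i],np.round(q.mean(0),1),cv2.minAreaRect(q[:,:2].astype(np.float32)))
    ctr=q.mean(0)[:2]
    dist=np.hypot(P[...,0]-ctr[0],P[...,1]-ctr[1])
    sh=(P[...,2]>7)&(P[...,2]<16)&(dist>32)&(dist<100)&(h[...,1]<90)&(h[...,2]>90)
    w=P[sh][:,:2]; print('shaft',len(w),np.round(np.median(w,0),1), 'dir',np.degrees(np.arctan2(*(np.median(w,0)-ctr)[::-1])))
E
python3 look.py w2
```

```text
[ 530.5 -413.   247.4] [-1.7998e+02  1.3000e-01 -2.5140e+01]
drift 0.95 [249. 147.] [ 557.2 -416.5    8. ]
drift_tip 0.96 [257. 212.] [ 462.9 -385.4    8. ]
tray 0.82 [280. 245.] [ 392.  -392.8    0. ]
vial 0.95 [298. 186.] [ 471.5 -457.1    0. ]
handle [243 136  13  25 273] [ 556.8 -416.9   17.5] ((556.6630249023438, -416.72332763671875), (15.758875846862793, 33.427459716796875), 69.88346099853516)
shaft 249 [ 494.4 -396.5] dir 161.96714519691653
```

View pics/w2.png

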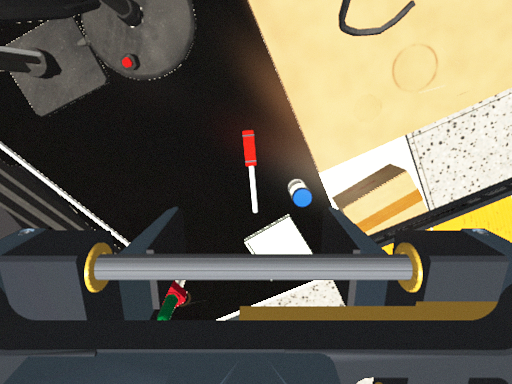

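The wrist image shows the drift clearly, with the handle at (249,147), the tip at (257,212) and the vial at (298,190). Now grasp the handle.

```bash
python3 -c "
from h import *
plan((556.3,-416.3,70,-18.1),(556.3,-416.3,35,-18.1))"
```

```text
[{"offset": [0.007, -0.001, 0.045], "spin": -0.03}, {"offset": [0.007, -0.002, 0.045], "spin": -0.03}, {"offset": [0.006, -0.001, 0.045], "spin": -0.03}, {"offset": [0.007, 0, 0.046], "spin": -0.03}, {"offset": [0.0, 0, 0.035], "spin": -0.0}]
end [ 556.1 -416.5   34.6] -18.1
```

Emit:
{"method": "arm_command", "body": {
  "motion": [
    {"offset":[0.007,-0.001,0.045],"spin":-0.03},
    {"offset":[0.007,-0.002,0.045],"spin":-0.03},
    {"offset":[0.006,-0.001,0.045],"spin":-0.03},
    {"offset":[0.007,0,0.046],"spin":-0.03},
    {"offset":[0.0,0,0.035],"spin":0}
  ],
  "jaw": 0.05
}}

```text
time_s: 5.3
ee_pos: [556.1, -416.7, 32.9]
ee_rot: [-180.0, 0.0, -18.1]
force: [-0.1, -0.4, 0.7]
gripper_width: 50.5
gripper_force: 0.0
```

Emit:
{"method": "arm_command", "body": {
  "motion": [
    {"offset":[0,0,0],"spin":0},
    {"offset":[0,0,0],"spin":0}
  ]
}}

```text
time_s: 5.55
ee_pos: [557.0, -418.3, 36.1]
ee_rot: [179.9, -0.2, -18.2]
force: [0.1, 0.0, -0.3]
gripper_width: 50.3
gripper_force: 0.0
```

```bash
python3 look.py w3; python3 -c "
from h import *
print(goal(556.3,-416.3,17,-18.1))"
```

```text
[ 557.  -418.3   36.1] [179.94  -0.18 -18.19]
drift 0.81 [253. 222.] [ 557.7 -418.7    8. ]
handle [ 243  204   24   46 1031] [ 557.9 -419.3   17.2] ((557.3358764648438, -419.33197021484375), (15.867905616760254, 34.08351516723633), 71.28165435791016)
shaft 266 [ 505.5 -400. ] dir 159.772767296011
([-0.0011, -0.0021, 0.0187], 'spin', np.float64(-0.0023), 'deg', np.float64(-0.1))
```

Emit:
{"method": "arm_command", "body": {
  "motion": [
    {"offset":[0,0,0.01],"spin":0.01},
    {"offset":[0,0,0.007],"spin":0},
    {"offset":[0,0,0],"spin":0}
  ]
}}

```text
time_s: 6.18
ee_pos: [555.3, -417.6, 15.5]
ee_rot: [-179.9, 0.1, -18.8]
force: [1.2, -0.2, -0.2]
gripper_width: 50.2
gripper_force: 0.0
```

Emit:
{"method": "arm_command", "body": {
  "motion": [
    {"offset":[0,0,0],"spin":0},
    {"offset":[0,0,0],"spin":0},
    {"offset":[0,0,0],"spin":0},
    {"offset":[0,0,0],"spin":0}
  ],
  "jaw": 0.005,
  "newtons": 45
}}

```text
time_s: 6.68
ee_pos: [556.1, -418.2, 17.1]
ee_rot: [180.0, -0.0, -18.8]
force: [-0.6, 0.1, -0.6]
gripper_width: 16.0
gripper_force: 45.0
```

```bash
python3 -c "
from h import *
s=env.state(); print({k:np.round(v,2).tolist() for k,v in s.items()})"; python3 look.py w4
```

```text
{'time_s': 6.68, 'qpos': [-37.89, 38.8, 86.72, -0.0, 54.46, 70.91], 'qvel': [0.06, 0.04, 0.06, 0.14, -0.01, 0.07], 'effort': [0.18, -55.19, -19.3, 0.1, -0.01, -0.01], 'ee_pos': [556.09, -418.25, 17.11], 'ee_rot': [179.99, -0.02, -18.8], 'force': [-0.64, 0.09, -0.6], 'torque': [-0.07, 0.12, -0.03], 'gripper_force': 45.0, 'gripper_width': 16.02}
[ 556.1 -418.2   17.1] [ 1.7999e+02 -2.0000e-02 -1.8800e+01]
drift 0.67 [255. 231.] [ 558.  -419.8    8. ]
handle [ 240  213   27   41 1064] [ 560.7 -419.2   16.7] ((560.2664184570312, -419.06036376953125), (15.974382400512695, 28.07728385925293), 70.34745788574219)
shaft 310 [ 517.1 -404.2] dir 160.97792050856407
```

Gripped squarely (16.0 mm). Now lift and carry it to the holder.

```bash
python3 -c "
from h import *
plan((550,-415,180,-18.8),(370,-40,290,45),(400,310,280,103.8))"
```

```text
[{"offset": [-0.002, 0, -0.054], "spin": -0.0}, {"offset": [-0.003, -0.001, -0.055], "spin": -0.0}, {"offset": [-0.002, 0, -0.054], "spin": -0.0}, {"offset": [-0.036, -0.037, -0.014], "spin": -0.139}, {"offset": [-0.031, -0.042, -0.013], "spin": -0.139}]
[{"offset": [-0.025, -0.046, -0.014], "spin": -0.14}, {"offset": [-0.018, -0.048, -0.014], "spin": -0.139}, {"offset": [-0.011, -0.051, -0.014], "spin": -0.139}, {"offset": [-0.005, -0.052, -0.013], "spin": -0.139}, {"offset": [0.004, -0.052, -0.014], "spin": -0.139}]
[{"offset": [0.01, -0.051, -0.014], "spin": -0.14}, {"offset": [0.038, -0.032, 0.001], "spin": -0.147}, {"offset": [0.043, -0.027, 0.002], "spin": -0.146}, {"offset": [0.046, -0.019, 0.001], "spin": -0.147}, {"offset": [0.049, -0.013, 0.002], "spin": -0.146}]
[{"offset": [0.05, -0.006, 0.001], "spin": -0.147}, {"offset": [0.05, 0.002, 0.002], "spin": -0.146}, {"offset": [0.049, 0.008, 0.001], "spin": -0.147}]
end [399.5 309.8 280.1] 103.8
```

Emit:
{"method": "arm_command", "body": {
  "motion": [
    {"offset":[-0.002,0,-0.054],"spin":0},
    {"offset":[-0.003,-0.001,-0.055],"spin":0},
    {"offset":[-0.002,0,-0.054],"spin":0},
    {"offset":[0,0,-0.054],"spin":0},
    {"offset":[-0.036,-0.037,-0.008],"spin":-0.139}
  ]
}}

```text
time_s: 7.55
ee_pos: [530.1, -371.2, 246.3]
ee_rot: [179.7, -0.6, -10.7]
force: [-1.1, 0.9, -1.6]
gripper_width: 15.6
gripper_force: 45.0
```

Emit:
{"method": "arm_command", "body": {
  "motion": [
    {"offset":[-0.031,-0.042,-0.008],"spin":-0.139},
    {"offset":[-0.025,-0.046,-0.008],"spin":-0.14},
    {"offset":[-0.018,-0.048,-0.008],"spin":-0.139},
    {"offset":[-0.011,-0.051,-0.008],"spin":-0.139},
    {"offset":[-0.005,-0.052,-0.008],"spin":-0.139}
  ]
}}

```text
time_s: 8.18
ee_pos: [413.3, -132.3, 281.9]
ee_rot: [-180.0, -0.0, 29.3]
force: [-0.4, 1.0, -0.7]
gripper_width: 15.8
gripper_force: 45.0
```

Emit:
{"method": "arm_command", "body": {
  "motion": [
    {"offset":[0.004,-0.052,-0.008],"spin":-0.139},
    {"offset":[0.01,-0.051,-0.008],"spin":-0.14},
    {"offset":[0.038,-0.032,0.003],"spin":-0.147},
    {"offset":[0.043,-0.027,0.003],"spin":-0.146},
    {"offset":[0.046,-0.019,0.003],"spin":-0.147}
  ]
}}

```text
time_s: 8.8
ee_pos: [382.5, 111.4, 288.9]
ee_rot: [180.0, -0.0, 70.5]
force: [2.1, -0.5, -1.3]
gripper_width: 16.0
gripper_force: 45.0
```

Emit:
{"method": "arm_command", "body": {
  "motion": [
    {"offset":[0.049,-0.013,0.003],"spin":-0.146},
    {"offset":[0.05,-0.006,0.003],"spin":-0.147},
    {"offset":[0.05,0.002,0.003],"spin":-0.146},
    {"offset":[0.049,0.008,0.003],"spin":-0.147},
    {"offset":[0,0,0],"spin":0}
  ]
}}

```text
time_s: 9.43
ee_pos: [399.0, 312.4, 275.8]
ee_rot: [-179.9, -0.0, 104.0]
force: [0.5, -0.8, -1.5]
gripper_width: 15.4
gripper_force: 45.0
```

Emit:
{"method": "arm_command", "body": {
  "motion": [
    {"offset":[0,0,0],"spin":0},
    {"offset":[0,0,0],"spin":0}
  ]
}}

```text
time_s: 9.68
ee_pos: [399.3, 308.8, 277.1]
ee_rot: [-180.0, 0.0, 103.7]
force: [0.0, 1.0, -1.4]
gripper_width: 15.7
gripper_force: 45.0
```

```bash
cat > look2.py <<'E'
from h import *
import sys
for k in range(3):
    s=env.state(); print(np.round(s['ee_pos'],1),np.round(s['ee_rot'],2),round(s['gripper_width'],1))
    p,d=env.grab_frame('wrist'); P=cloud('wrist',d)
    for n,lo,hi in [('block',72,84),('plate',9,17)]:
        b=(P[...,2]>lo)&(P[...,2]<hi)&(abs(P[...,0]-440)<60)&(abs(P[...,1]-230)<100)
        b=cv2.morphologyEx(b.astype(np.uint8),cv2.MORPH_OPEN,np.ones((3,3)))>0
        q=P[b]; r=cv2.minAreaRect(q[:,:2].astype(np.float32)); print(n,b.sum(),np.round(q[:,2].mean(),1),np.round(r[0],1),np.round(r[1],1),round(r[2],2))
cv2.imwrite(f'pics/{sys.argv[1]}.png',p); np.save(f'pics/{sys.argv[1]}.npy',d)
E
python3 look2.py w5
```

```text
[399.3 308.8 277.1] [-1.8000e+02  2.0000e-02  1.0371e+02] 15.7
block 30 78.2 [436.7 269.3] [18.2  2.6] 13.17
plate 927 13.6 [425.  265.1] [69.4 65.3] 13.33
[399.4 308.8 277.3] [179.99   0.   103.7 ] 15.9
block 33 78.0 [436.9 269.6] [18.2  2.5] 14.19
plate 925 13.6 [425.1 265. ] [69.2 65. ] 13.54
[399.5 308.9 277.3] [ 1.7997e+02 -1.0000e-02  1.0371e+02] 15.6
block 33 78.0 [436.8 269.7] [18.   2.2] 12.64
plate 925 13.6 [425.2 265. ] [69.1 65.2] 13.64
```

View pics/w5.png

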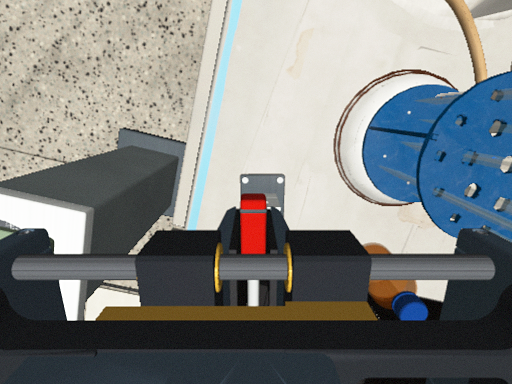

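Drift is held straight between the jaws (handle centre about column 254). I'll check the camera's lateral bias using the held handle, then plan the pre-insert pose.

Run:
```python
from h import *
p=cv2.imread('pics/w5.png'); d=np.load('pics/w5.npy'); h=cv2.cvtColor(p,cv2.COLOR_BGR2HSV)
red=(h[...,1]>150)&(h[...,2]>60)&((h[...,0]<8)|(h[...,0]>172))
m=env.camera_model('wrist'); T=np.array(m['hand_eye'])
for v in range(190,250,6):
    u=np.where(red[v,200:300])[0]+200
    if len(u)==0: continue
    uc=(u.min()+u.max())/2; z=np.median(d[v,u]); c=np.array([(uc-m['cx'])/m['fx']*z,(v-m['cy'])/m['fy']*z,z])
    print(v,u.min(),u.max(),np.round(T[:3,:3]@c+T[:3,3],1))
plan((398,384,200,103.7),(393.1,395.8,120,103.7),start=(399.4,309.3,278,103.7))
```

```text
196 241 264 [26.7  0.1  7.3]
202 241 265 [25.   0.4  0.7]
208 241 265 [21.3  0.4  0.3]
214 240 266 [17.6  0.4  0.2]
220 240 266 [13.6  0.4  0.5]
226 240 265 [9.7 0.1 0.3]
232 240 265 [5.7 0.1 0.5]
238 240 265 [1.6 0.1 0.5]
244 241 265 [-2.5  0.4  0.6]
[{"offset": [0.036, 0.008, 0.039], "spin": 0.0}, {"offset": [0.037, 0.008, 0.039], "spin": 0.0}, {"offset": [0.006, -0.001, 0.04], "spin": 0.0}, {"offset": [0.007, -0.001, 0.04], "spin": 0.0}]
end [392.6 396.2 120. ] 103.7
```

Run:
```python
from h import *
plan((394.3,391,150,103.7),(396.7,380.9,67,103.7))
```

```text
[{"offset": [0.027, 0.005, 0.042], "spin": 0.0}, {"offset": [0.027, 0.005, 0.043], "spin": 0.0}, {"offset": [0.027, 0.004, 0.042], "spin": 0.0}, {"offset": [-0.005, 0.0, 0.042], "spin": 0.0}, {"offset": [-0.006, 0.0, 0.041], "spin": 0.0}]
end [396.5 380.4  67.3] 103.7
```

Emit:
{"method": "arm_command", "body": {
  "motion": [
    {"offset":[0.027,0.005,0.042],"spin":0},
    {"offset":[0.027,0.005,0.043],"spin":0},
    {"offset":[0.027,0.004,0.042],"spin":0},
    {"offset":[-0.005,0,0.042],"spin":0},
    {"offset":[-0.006,0,0.041],"spin":0}
  ]
}}

```text
time_s: 10.45
ee_pos: [396.5, 381.2, 65.9]
ee_rot: [180.0, -0.0, 103.8]
force: [0.1, -0.2, -1.3]
gripper_width: 15.8
gripper_force: 45.0
```

Emit:
{"method": "arm_command", "body": {
  "motion": [
    {"offset":[0,0,0],"spin":0},
    {"offset":[0,0,0],"spin":0}
  ]
}}

```text
time_s: 10.7
ee_pos: [397.5, 382.0, 68.6]
ee_rot: [179.8, -0.1, 103.8]
force: [0.1, 0.2, -0.7]
gripper_width: 15.5
gripper_force: 45.0
```

Run:
```python
from h import *
for c in ['scene','top']:
    p,d=env.grab_frame(c); cv2.imwrite(f'pics/{c}1.png',p)
    for t,z in [('drift',58),('drift_tip',58),('bore_entry',58)]:
        for q in env.pinpoint(c,t)[:1]:
            u,v=q['location']; print(c,t,round(q['score'],2),np.round([u,v],1),np.round(pix2world(c,u,v,z=z),1))
P=[];
for k in range(4):
    s=env.state(); P.append(np.r_[s['ee_pos'],s['ee_rot'][2]]); env.grab_frame('top')
print(np.round(P,2)); 
o=np.array([428.9,248.8]); b=np.array([.2368,-.9716]); m=np.mean(P,0)
r=m[:2]-o; print('x_h',50+r@b,'lat',r@[b[1],-b[0]],goal(396.7,380.9,67,103.7))
p=cv2.imread('pics/scene1.png')[60:240,80:280]; cv2.imwrite('pics/scene1c.png',cv2.resize(p,None,fx=3.3,fy=3.3,interpolation=cv2.INTER_CUBIC))
```

```text
scene drift 0.48 [131.2 153.9] [396.5 397.5  58. ]
scene drift_tip 0.63 [160.6 163.3] [428.6 278.5  58. ]
scene bore_entry 0.83 [157.3 166.4] [410.9 274.1  58. ]
top drift 0.47 [121.8 220.6] [401.6 379.3  58. ]
top drift_tip 0.48 [147.5 212.1] [432.1 293.9  58. ]
top bore_entry 0.85 [157.4 216.3] [418.2 259.4  58. ]
[[396.51 381.52  67.61 103.81]
 [396.42 381.45  67.38 103.81]
 [396.36 381.39  67.25 103.81]
 [396.32 381.35  67.12 103.81]]
x_h -86.55633632746668 lat 0.1669096228179014 ([-0.0005, 0.0003, 0.0], 'spin', np.float64(0.002), 'deg', np.float64(0.1))
```

View pics/scene1c.png

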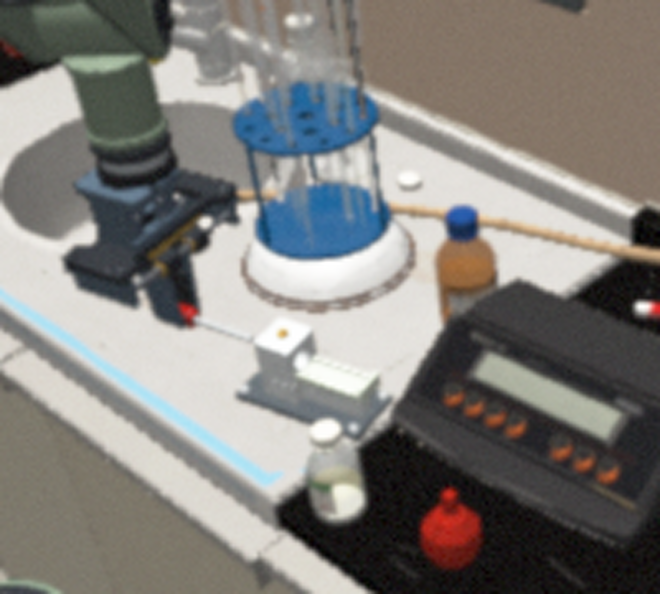

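The drift (handle at crop (190,318), shaft to (250,340)) points at the block's entry face. Advancing gently.

Emit:
{"method": "arm_command", "body": {
  "motion": [
    {"offset":[-0.008,0,0],"spin":0},
    {"offset":[-0.008,0,0],"spin":0},
    {"offset":[-0.006,0,0],"spin":0},
    {"offset":[0,0,0],"spin":0}
  ]
}}

```text
time_s: 11.8
ee_pos: [401.7, 359.3, 67.0]
ee_rot: [-180.0, -0.0, 103.8]
force: [0.0, 0.8, -1.2]
gripper_width: 15.9
gripper_force: 45.0
```

Emit:
{"method": "arm_command", "body": {
  "motion": [
    {"offset":[-0.004,0,0],"spin":0},
    {"offset":[-0.004,0,0],"spin":0},
    {"offset":[0,0,0],"spin":0}
  ]
}}

```text
time_s: 12.18
ee_pos: [403.5, 353.1, 67.3]
ee_rot: [180.0, -0.1, 103.7]
force: [-1.4, 4.7, -1.4]
gripper_width: 15.3
gripper_force: 45.0
```

Emit:
{"method": "arm_command", "body": {
  "motion": [
    {"offset":[-0.004,0,0],"spin":0},
    {"offset":[-0.004,0,0],"spin":0},
    {"offset":[0,0,0],"spin":0}
  ]
}}

```text
time_s: 12.55
ee_pos: [405.5, 346.6, 67.5]
ee_rot: [179.9, -0.3, 103.7]
force: [-3.6, 7.3, -0.8]
gripper_width: 15.5
gripper_force: 45.0
```

Emit:
{"method": "arm_command", "body": {
  "motion": [
    {"offset":[-0.005,0,0],"spin":0},
    {"offset":[-0.005,0,0],"spin":0},
    {"offset":[-0.005,0,0],"spin":0}
  ]
}}

```text
time_s: 12.92
ee_pos: [408.9, 332.5, 67.5]
ee_rot: [179.9, -0.3, 103.7]
force: [-3.9, 8.2, -0.3]
gripper_width: 15.5
gripper_force: 45.0
```

Emit:
{"method": "arm_command", "body": {
  "motion": [
    {"offset":[-0.005,0,0],"spin":0},
    {"offset":[-0.005,0,0],"spin":0},
    {"offset":[-0.005,0,0],"spin":0}
  ]
}}

```text
time_s: 13.3
ee_pos: [412.6, 314.6, 66.8]
ee_rot: [-180.0, 0.0, 103.8]
force: [-1.1, -0.3, -2.4]
gripper_width: 15.9
gripper_force: 45.0
```

Emit:
{"method": "arm_command", "body": {
  "motion": [
    {"offset":[-0.005,0,0],"spin":0},
    {"offset":[-0.005,0,0],"spin":0},
    {"offset":[-0.005,0,0],"spin":0},
    {"offset":[0,0,0],"spin":0}
  ]
}}

```text
time_s: 13.8
ee_pos: [416.2, 300.3, 67.0]
ee_rot: [-180.0, -0.0, 103.8]
force: [0.4, 1.2, -1.7]
gripper_width: 15.6
gripper_force: 45.0
```

Run:
```python
from h import *
s=env.state(); m=np.array(s['ee_pos']); print(np.round(m,1),s['force'])
o=np.array([428.9,248.8]); b=np.array([.2368,-.9716]); r=m[:2]-o; x=50+r@b; print('TCP x_h',x,'tip ~',x-1+97)
for c in ['scene','top']:
    p,d=env.grab_frame(c); cv2.imwrite(f'pics/{c}2.png',p)
    for t in ['plug','drift_tip']:
        for q in env.pinpoint(c,t)[:1]:
            u,v=q['location']; w=pix2world(c,u,v,z=56); print(c,t,round(q['score'],2),np.round([u,v],1),np.round(w,1),'x_h',50+(w[:2]-o)@b)
```

```text
[416.2 300.3  67. ] [ 0.40523721  1.20498445 -1.68991066]
TCP x_h -3.0703223442240173 tip ~ 92.92967765577598
scene plug 0.58 [179.  169.8] [447.  207.3  56. ] x_h 94.63315378899563
scene drift_tip 0.68 [220.6 227. ] [354.7 -71.7  56. ] x_h 343.8521279979093
top plug 0.45 [171.6 211.6] [435.3 212.2  56. ] x_h 87.07362949756359
```

Emit:
{"method": "arm_command", "body": {
  "motion": [
    {"offset":[-0.004,0,0],"spin":0},
    {"offset":[0,0,0],"spin":0}
  ]
}}

```text
time_s: 14.35
ee_pos: [417.1, 296.5, 66.9]
ee_rot: [-180.0, 0.0, 103.8]
force: [0.4, 0.5, -0.5]
gripper_width: 15.7
gripper_force: 45.0
```

Run:
```python
from h import *
s=env.state(); print(np.round(s['ee_pos'],1),s['force'])
p,d=env.grab_frame('scene'); 
p=p[120:210,120:230]; cv2.imwrite('pics/scene3c.png',cv2.resize(p,None,fx=6,fy=6,interpolation=cv2.INTER_CUBIC))
```

```text
[417.1 296.5  66.9] [ 0.43579408  0.48160421 -0.46200586]
```

View pics/scene3c.png

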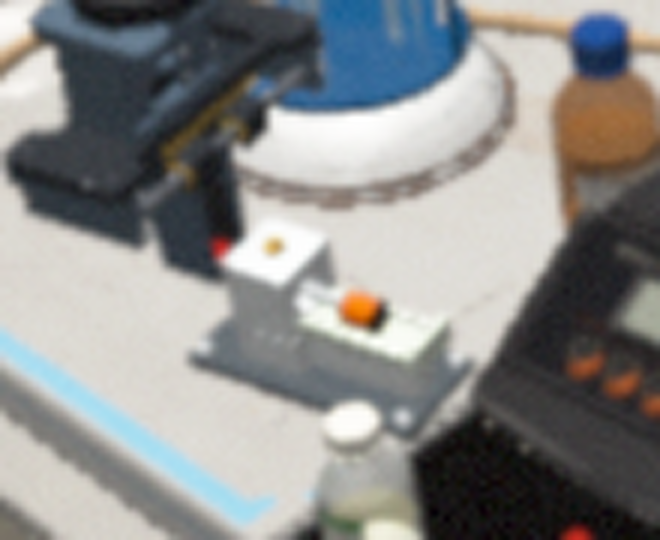

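The plug (orange, crop (362,308)) lies fully out in the trough. I'll withdraw the drift and check the bench behind.

Run:
```python
from h import *
d=np.load('pics/top0.npy'); P=cloud('top',d)
for y in range(480,320,-20): print(y,[ (int(np.nanmedian(P[...,2][b])) if b.any() else None) for x in range(320,480,20) for b in [(abs(P[...,0]-x)<10)&(abs(P[...,1]-y)<10)]])
plan((386.3,423.7,67,103.8),step=30)
```

```text
480 [0, 8, 6, 1, 1, 1, 3, 3]
460 [0, 7, 6, 2, 1, 4, 4, 4]
440 [3, 7, 6, 2, 1, 2, 1, 3]
420 [3, 7, 7, 2, 1, 4, 3, 2]
400 [3, 7, 7, 3, 2, 3, 2, 4]
380 [1, 7, 6, 4, 2, 2, 2, 3]
360 [0, 7, 7, 3, 2, 2, 2, 2]
340 [3, 8, 5, 3, 2, 1, 4, 3]
[{"offset": [0.026, 0.0, 0], "spin": -0.0}, {"offset": [0.026, 0.0, 0], "spin": -0.0}, {"offset": [0.026, 0.0, 0], "spin": -0.0}, {"offset": [0.027, 0.0, 0], "spin": -0.0}, {"offset": [0.026, 0.0, 0], "spin": -0.0}]
end [385.8 423.9  66.9] 103.8
```

Emit:
{"method": "arm_command", "body": {
  "motion": [
    {"offset":[0.026,0,0],"spin":0},
    {"offset":[0.026,0,0],"spin":0},
    {"offset":[0.026,0,0],"spin":0},
    {"offset":[0.027,0,0],"spin":0},
    {"offset":[0.026,0,0],"spin":0}
  ]
}}

```text
time_s: 15.02
ee_pos: [385.6, 424.8, 66.9]
ee_rot: [-180.0, -0.0, 103.8]
force: [0.2, 0.5, -1.9]
gripper_width: 15.6
gripper_force: 45.0
```

Emit:
{"method": "arm_command", "body": {
  "motion": [
    {"offset":[0,0.025,0.02],"spin":0},
    {"offset":[0,0,0.016],"spin":0},
    {"offset":[0,0,0.006],"spin":0},
    {"offset":[0,0,0],"spin":0},
    {"offset":[0,0,0],"spin":0}
  ]
}}

```text
time_s: 15.65
ee_pos: [410.1, 430.0, 25.6]
ee_rot: [180.0, -0.0, 103.8]
force: [0.8, 0.6, -0.7]
gripper_width: 15.8
gripper_force: 45.0
```

Emit:
{"method": "arm_command", "body": {
  "motion": [
    {"offset":[0,0,0.003],"spin":0},
    {"offset":[0,0,0],"spin":0},
    {"offset":[0,0,0],"spin":0}
  ]
}}

```text
time_s: 16.02
ee_pos: [410.1, 430.0, 22.1]
ee_rot: [180.0, -0.0, 103.8]
force: [0.9, -0.3, -1.5]
gripper_width: 15.4
gripper_force: 45.0
```

Emit:
{"method": "arm_command", "body": {
  "motion": [
    {"offset":[0,0,0.001],"spin":0},
    {"offset":[0,0,0.001],"spin":0},
    {"offset":[0,0,0],"spin":0},
    {"offset":[0,0,0],"spin":0}
  ]
}}

```text
time_s: 16.52
ee_pos: [410.1, 430.0, 19.9]
ee_rot: [180.0, -0.0, 103.8]
force: [-0.2, -0.2, -1.8]
gripper_width: 15.6
gripper_force: 45.0
```

Emit:
{"method": "arm_command", "body": {
  "motion": [
    {"offset":[0,0,0.001],"spin":0},
    {"offset":[0,0,0],"spin":0}
  ]
}}

```text
time_s: 16.77
ee_pos: [410.2, 430.1, 19.7]
ee_rot: [180.0, -0.0, 103.8]
force: [-1.4, -0.8, 4.4]
gripper_width: 15.8
gripper_force: 45.0
```

Emit:
{"method": "arm_command", "body": {
  "motion": [
    {"offset":[0,0,0],"spin":0},
    {"offset":[0,0,0],"spin":0},
    {"offset":[0,0,0],"spin":0}
  ],
  "jaw": 0.036
}}

```text
time_s: 17.15
ee_pos: [410.1, 430.0, 18.8]
ee_rot: [-180.0, 0.0, 103.8]
force: [0.2, 1.2, 0.5]
gripper_width: 35.9
gripper_force: 0.0
```

Run:
```python
from h import *
# above trough: plug centre x_h ~107 -> tool at x_h 107, z high
o=np.array([428.9,248.8]); b=np.array([.2368,-.9716])
a=o+57*b; v=a-30*b; print(a)
plan((410,430,90,103.8),(*v,180,103.8))
```

```text
[442.3976 193.4188]
[{"offset": [0.0, 0, -0.036], "spin": 0.0}, {"offset": [0.0, 0, -0.035], "spin": 0.0}, {"offset": [-0.041, -0.005, -0.018], "spin": 0.0}, {"offset": [-0.042, -0.005, -0.018], "spin": 0.0}, {"offset": [-0.041, -0.005, -0.018], "spin": 0.0}]
[{"offset": [-0.042, -0.005, -0.018], "spin": 0.0}, {"offset": [-0.041, -0.005, -0.018], "spin": 0.0}]
end [435.2 223.  179.8] 103.8
```

Emit:
{"method": "arm_command", "body": {
  "motion": [
    {"offset":[0,0,-0.036],"spin":0},
    {"offset":[0,0,-0.035],"spin":0},
    {"offset":[-0.041,-0.005,-0.018],"spin":0},
    {"offset":[-0.042,-0.005,-0.018],"spin":0},
    {"offset":[-0.041,-0.005,-0.018],"spin":0}
  ]
}}

```text
time_s: 17.77
ee_pos: [425.1, 304.8, 144.5]
ee_rot: [180.0, 0.0, 103.8]
force: [0.6, 1.0, -1.2]
gripper_width: 36.0
gripper_force: 0.0
```

Emit:
{"method": "arm_command", "body": {
  "motion": [
    {"offset":[-0.042,-0.005,-0.018],"spin":0},
    {"offset":[-0.041,-0.005,-0.018],"spin":0},
    {"offset":[-0.03,0,0],"spin":0},
    {"offset":[0,0,0],"spin":0},
    {"offset":[0,0,0],"spin":0}
  ]
}}

```text
time_s: 18.4
ee_pos: [442.3, 194.3, 179.8]
ee_rot: [-180.0, -0.0, 103.8]
force: [0.9, 0.1, 0.2]
gripper_width: 36.3
gripper_force: 0.0
```

```bash
cat > look3.py <<'E'
from h import *
import sys
for k in range(2):
    s=env.state(); print(np.round(s['ee_pos'],1),np.round(s['ee_rot'],2),np.round(s['gripper_width'],1))
    p,d=env.grab_frame('wrist'); P=cloud('wrist',d); h=cv2.cvtColor(p,cv2.COLOR_BGR2HSV)
    o=(h[...,1]>130)&(h[...,2]>90)&(h[...,0]>5)&(h[...,0]<20)&(P[...,2]>48)&(P[...,2]<75)
    n,l,st,c=cv2.connectedComponentsWithStats(o.astype(np.uint8))
    if n>1:
        i=1+np.argmax(st[1:,4]); q=P[l==i]; r=cv2.minAreaRect(q[:,:2].astype(np.float32))
        print('plug',st[i],np.round(q.mean(0),1),q[:,2].max(),r)
        w=np.array(r[0])-[428.9,248.8]; print('x_h',50+w@[.2368,-.9716],'lat',w@[.9716,.2368])
q=env.pinpoint('wrist','plug')[:1]
if q: print(q, pix2world('wrist',*q[0]['location'],z=56))
cv2.imwrite(f'pics/{sys.argv[1]}.png',p); np.save(f'pics/{sys.argv[1]}.npy',d)
E
python3 look3.py w6
```

```text
[442.3 194.3 179.8] [-1.7999e+02 -3.0000e-02  1.0380e+02] 36.3
plug [391 198  52  47 677] [609.3 210.1  62.3] 74.99054572197284 ((610.927001953125, 205.47824096679688), (54.19957733154297, 15.303677558898926), 64.9810562133789)
x_h 135.19541513916016 lat 166.59884255859376
[442.2 194.6 179.7] [-1.7998e+02 -3.0000e-02  1.0384e+02] 35.8
plug [391 199  52  47 680] [609.3 209.9  62.4] 74.96801689054712 ((611.0272827148438, 205.0646514892578), (53.7841796875, 15.439484596252441), 66.22374725341797)
x_h 135.62100515991213 lat 166.59833735839845
[{'location': [254.9, 188.2], 'score': 0.57}] [444.48322299 194.90757225  56.        ]
```

View pics/w6.png

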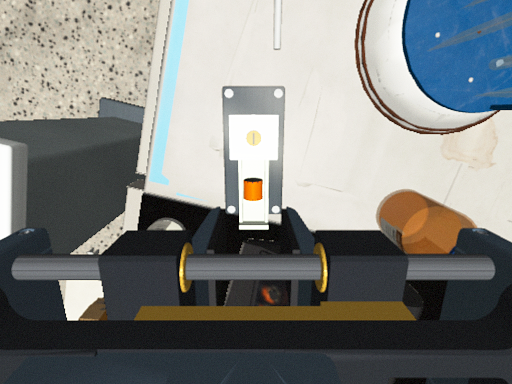

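Plug at (253,188), practically under the TCP; the drift's shaft lies on the bench at (278,20). Descending to grip it above the rails.

Emit:
{"method": "arm_command", "body": {
  "motion": [
    {"offset":[0,0,0.035],"spin":0},
    {"offset":[0,0,0.035],"spin":0},
    {"offset":[0,0,0.02],"spin":0},
    {"offset":[0,0,0.012],"spin":0},
    {"offset":[0,0,0],"spin":0}
  ]
}}

```text
time_s: 19.18
ee_pos: [442.0, 194.2, 77.4]
ee_rot: [-179.9, 0.0, 103.9]
force: [-0.2, -0.6, 0.3]
gripper_width: 35.8
gripper_force: 0.0
```

Run:
```python
from h import *
s=env.state(); print(np.round(s['ee_pos'],2))
p,d=env.grab_frame('wrist'); h=cv2.cvtColor(p,cv2.COLOR_BGR2HSV)
o=(h[...,1]>150)&(h[...,2]>90)&(h[...,0]>5)&(h[...,0]<18); o[:,:200]=0;o[:,310:]=0
ys,xs=np.where(o); print(len(xs),xs.min(),xs.max(),ys.min(),ys.max())
u,v=np.median(xs),(ys.min()+ys.max())/2
w=pix2world('wrist',u,v,z=62); print(w,goal(w[0],w[1],65.5,103.8))
```

```text
[442.   194.16  77.4 ]
771 236 288 215 317
[449.54524929 167.86551798  62.        ] ([-0.0273, 0.0004, 0.0126], 'spin', np.float64(0.0007), 'deg', np.float64(0.0))
```

Emit:
{"method": "arm_command", "body": {
  "motion": [
    {"offset":[0,0,0.007],"spin":0},
    {"offset":[0,0,0.005],"spin":0},
    {"offset":[0,0,0],"spin":0},
    {"offset":[0,0,0],"spin":0}
  ]
}}

```text
time_s: 19.73
ee_pos: [442.5, 193.9, 66.1]
ee_rot: [180.0, -0.0, 103.8]
force: [-1.2, -0.8, 0.7]
gripper_width: 36.4
gripper_force: 0.0
```

Emit:
{"method": "arm_command", "body": {
  "motion": [
    {"offset":[0,0,0],"spin":0},
    {"offset":[0,0,0],"spin":0},
    {"offset":[0,0,0],"spin":0},
    {"offset":[0,0,0],"spin":0}
  ],
  "jaw": 0.01,
  "newtons": 15
}}

```text
time_s: 20.23
ee_pos: [442.5, 193.9, 66.1]
ee_rot: [180.0, -0.0, 103.8]
force: [-0.2, -0.5, 0.7]
gripper_width: 19.4
gripper_force: 15.0
```

Emit:
{"method": "arm_command", "body": {
  "motion": [
    {"offset":[0,0,-0.01],"spin":0},
    {"offset":[0,0,-0.02],"spin":0},
    {"offset":[0,0,-0.04],"spin":0},
    {"offset":[0,0,0],"spin":0}
  ]
}}

```text
time_s: 20.72
ee_pos: [444.5, 194.7, 139.2]
ee_rot: [179.6, -0.1, 103.8]
force: [-0.3, -0.9, -0.1]
gripper_width: 19.2
gripper_force: 15.0
```

Run:
```python
from h import *
d=np.load('pics/w6.npy')
plan((385,100,240,80),(370,-20,270,45),(404,-390,230,-10))
for c in ['wrist','top','scene']:
    env.grab_frame(c); q=env.pinpoint(c,'plug')[:2]; print(c,q)
```

```text
[{"offset": [-0.026, -0.027, -0.034], "spin": 0.139}, {"offset": [-0.029, -0.023, -0.033], "spin": 0.138}, {"offset": [-0.033, -0.018, -0.034], "spin": 0.139}, {"offset": [-0.03, 0.001, -0.007], "spin": 0.153}, {"offset": [-0.03, 0.006, -0.008], "spin": 0.152}]
[{"offset": [-0.028, 0.011, -0.007], "spin": 0.153}, {"offset": [-0.026, 0.014, -0.008], "spin": 0.152}, {"offset": [-0.034, 0.041, 0.006], "spin": 0.137}, {"offset": [-0.028, 0.045, 0.005], "spin": 0.137}, {"offset": [-0.022, 0.048, 0.006], "spin": 0.138}]
[{"offset": [-0.014, 0.051, 0.006], "spin": 0.137}, {"offset": [-0.008, 0.053, 0.006], "spin": 0.137}, {"offset": [0, 0.053, 0.005], "spin": 0.137}, {"offset": [0.006, 0.053, 0.006], "spin": 0.137}]
end [ 403.6 -390.   230.2] -10.0
wrist [{'location': [254.8, 235.4], 'score': 0.79}]
top []
scene []
```

Plug held (19.3 mm, seen at (255,235) in the wrist view). Carry to the tray.

Emit:
{"method": "arm_command", "body": {
  "motion": [
    {"offset":[-0.026,-0.027,-0.034],"spin":0.139},
    {"offset":[-0.029,-0.023,-0.033],"spin":0.138},
    {"offset":[-0.033,-0.018,-0.034],"spin":0.139},
    {"offset":[-0.03,0.001,-0.007],"spin":0.153},
    {"offset":[-0.03,0.006,-0.008],"spin":0.152}
  ],
  "newtons": 20
}}

```text
time_s: 21.65
ee_pos: [374.4, 37.7, 251.9]
ee_rot: [-180.0, 0.0, 62.2]
force: [-0.0, -0.2, 0.7]
gripper_width: 19.5
gripper_force: 20.0
```

Emit:
{"method": "arm_command", "body": {
  "motion": [
    {"offset":[-0.028,0.011,-0.007],"spin":0.153},
    {"offset":[-0.026,0.014,-0.008],"spin":0.152},
    {"offset":[-0.034,0.041,0.006],"spin":0.137},
    {"offset":[-0.028,0.045,0.005],"spin":0.137},
    {"offset":[-0.022,0.048,0.006],"spin":0.138}
  ]
}}

```text
time_s: 22.28
ee_pos: [381.7, -180.6, 249.2]
ee_rot: [-179.9, 0.0, 21.1]
force: [-0.0, -0.2, 0.0]
gripper_width: 19.1
gripper_force: 20.0
```

Emit:
{"method": "arm_command", "body": {
  "motion": [
    {"offset":[-0.014,0.051,0.006],"spin":0.137},
    {"offset":[-0.008,0.053,0.006],"spin":0.137},
    {"offset":[0,0.053,0.005],"spin":0.137},
    {"offset":[0.006,0.053,0.006],"spin":0.137},
    {"offset":[0,0,0],"spin":0}
  ]
}}

```text
time_s: 22.9
ee_pos: [401.0, -393.7, 224.6]
ee_rot: [-179.9, 0.2, -10.2]
force: [0.6, 0.5, -0.5]
gripper_width: 19.3
gripper_force: 20.0
```

Emit:
{"method": "arm_command", "body": {
  "motion": [
    {"offset":[0,0,0],"spin":0},
    {"offset":[0,0,0],"spin":0}
  ]
}}

```text
time_s: 23.15
ee_pos: [401.5, -389.7, 226.9]
ee_rot: [-180.0, 0.0, -9.9]
force: [0.4, 1.0, 0.4]
gripper_width: 19.4
gripper_force: 20.0
```

```bash
cat > look4.py <<'E'
from h import *
import sys
s=env.state(); print(np.round(s['ee_pos'],1),np.round(s['ee_rot'],2),s['gripper_width'])
p,d=env.grab_frame('wrist'); P=cloud('wrist',d); h=cv2.cvtColor(p,cv2.COLOR_BGR2HSV)
w=(h[...,1]<60)&(h[...,2]>130)&(P[...,2]>-5)&(P[...,2]<22)&(abs(P[...,0]-404)<70)&(abs(P[...,1]+392)<70)
n,l,st,c=cv2.connectedComponentsWithStats(w.astype(np.uint8)); i=1+np.argmax(st[1:,4]); q=P[l==i]
print('tray',st[i],cv2.minAreaRect(q[:,:2].astype(np.float32)))
for t in ['tray','plug','vial']:
    for r in env.pinpoint('wrist',t)[:1]: print(t,r,np.round(pix2world('wrist',*r['location'],z=0),1))
cv2.imwrite(f'pics/{sys.argv[1]}.png',p)
E
python3 look4.py w7
```

```text
[ 401.5 -389.7  226.9] [-1.7996e+02  2.0000e-02 -9.9000e+00] 19.38004626214172
tray [ 221  126   86   84 5064] ((405.8482971191406, -407.16943359375), (112.65449523925781, 110.48578643798828), 5.429070949554443)
tray {'location': [254.7, 171.1], 'score': 0.91} [ 396.8 -391.1    0. ]
plug {'location': [253.2, 234.2], 'score': 0.92} [ 301.9 -372.6    0. ]
vial {'location': [295.3, 105.8], 'score': 0.69} [ 474.4 -459.3    0. ]
```

View pics/w7.png

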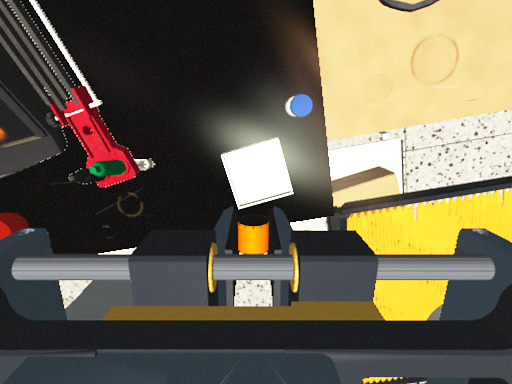

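Tray corners at about (221,154), (279,137), (294,193), (237,209); the lamp's boom tip, at (150,165), is near, so I check clearance.

Run:
```python
from h import *
for u,v in [(221,154),(279,137),(294,193),(237,209)]: print(np.round(pix2world('wrist',u,v,z=14),1))
p,d=env.grab_frame('wrist'); P=cloud('wrist',d)
b=(P[...,2]>70)&(P[...,2]<400)&(abs(P[...,0]-450)<100)&(P[...,1]<-220)&(P[...,1]>-360)
b[200:]=False; q=P[b]; print(len(q),'min x',q[q[:,0].argsort()[:40:8]].round(),'min y',q[q[:,1].argsort()[:40:8]].round())
plan((398,-393,120,6),(398,-393,40,6))
```

```text
[ 430.4 -351.6   14. ]
[ 439.3 -431.1   14. ]
[ 359.9 -440.4   14. ]
[ 350.3 -358.    14. ]
6567 min x [[ 432. -247.  122.]
 [ 433. -251.  121.]
 [ 434. -244.  122.]
 [ 434. -252.  121.]
 [ 435. -244.  122.]] min y [[ 458. -282.  169.]
 [ 457. -281.  167.]
 [ 457. -281.  169.]
 [ 455. -281.  167.]
 [ 444. -281.  116.]]
[{"offset": [-0.002, 0.002, 0.054], "spin": -0.139}, {"offset": [-0.001, 0.001, 0.053], "spin": -0.139}, {"offset": [0, 0.0, 0.04], "spin": 0.0}, {"offset": [0, 0.0, 0.04], "spin": 0.0}]
end [ 398.3 -392.9   40.3] 6.0
```

Emit:
{"method": "arm_command", "body": {
  "motion": [
    {"offset":[-0.005,0.005,0.054],"spin":-0.139},
    {"offset":[-0.003,0.002,0.053],"spin":-0.139},
    {"offset":[0,0,0.04],"spin":0},
    {"offset":[0,0,0.035],"spin":0},
    {"offset":[0,0,0],"spin":0}
  ]
}}

```text
time_s: 24.02
ee_pos: [391.3, -395.2, 42.8]
ee_rot: [-179.7, 0.2, 6.0]
force: [0.4, 0.3, 0.1]
gripper_width: 19.4
gripper_force: 20.0
```

Emit:
{"method": "arm_command", "body": {
  "motion": [
    {"offset":[0,0,0.012],"spin":0},
    {"offset":[0,0,0.005],"spin":0},
    {"offset":[0,0,0],"spin":0},
    {"offset":[0,0,0],"spin":0}
  ]
}}

```text
time_s: 24.52
ee_pos: [393.0, -397.2, 28.5]
ee_rot: [179.9, -0.0, 5.9]
force: [-0.4, 0.3, -0.9]
gripper_width: 19.4
gripper_force: 20.0
```

Emit:
{"method": "arm_command", "body": {
  "motion": [
    {"offset":[0,0,0.003],"spin":0},
    {"offset":[0,0,0.001],"spin":0},
    {"offset":[0,0,0],"spin":0}
  ]
}}

```text
time_s: 24.9
ee_pos: [392.6, -396.8, 23.8]
ee_rot: [-180.0, 0.0, 5.9]
force: [-0.5, -0.4, -0.2]
gripper_width: 19.5
gripper_force: 20.0
```

Emit:
{"method": "arm_command", "body": {
  "motion": [
    {"offset":[0,0,0.001],"spin":0},
    {"offset":[0,0,0],"spin":0}
  ]
}}

```text
time_s: 25.15
ee_pos: [392.7, -396.9, 23.1]
ee_rot: [180.0, -0.0, 5.9]
force: [-1.6, 0.1, 0.2]
gripper_width: 19.5
gripper_force: 20.0
```

Emit:
{"method": "arm_command", "body": {
  "motion": [
    {"offset":[0,0,0.001],"spin":0},
    {"offset":[0,0,0],"spin":0}
  ]
}}

```text
time_s: 25.4
ee_pos: [392.8, -397.0, 22.9]
ee_rot: [180.0, -0.0, 5.9]
force: [-1.2, 1.9, 9.0]
gripper_width: 19.3
gripper_force: 20.0
```

Emit:
{"method": "arm_command", "body": {
  "motion": [
    {"offset":[0,0,0],"spin":0},
    {"offset":[0,0,0],"spin":0},
    {"offset":[0,0,0],"spin":0},
    {"offset":[0,0,0],"spin":0}
  ],
  "jaw": 0.032
}}

```text
time_s: 25.9
ee_pos: [392.6, -396.8, 21.7]
ee_rot: [-180.0, 0.0, 5.9]
force: [-0.3, -0.4, 0.4]
gripper_width: 31.9
gripper_force: 0.0
```

Emit:
{"method": "arm_command", "body": {
  "motion": [
    {"offset":[0,0,-0.02],"spin":0},
    {"offset":[0,0,-0.05],"spin":0},
    {"offset":[0,0,-0.05],"spin":0},
    {"offset":[0,0,-0.05],"spin":0},
    {"offset":[0,0,0],"spin":0}
  ]
}}

```text
time_s: 26.52
ee_pos: [394.4, -398.7, 196.3]
ee_rot: [179.6, -0.3, 5.9]
force: [0.1, -1.0, -0.0]
gripper_width: 31.8
gripper_force: 0.0
```

Run:
```python
from h import *
for c in ['wrist','scene']:
    p,d=env.grab_frame(c); cv2.imwrite(f'pics/{c}9.png',p)
    for t in ['plug','tray','drift','vial']:
        for r in env.pinpoint(c,t)[:1]: print(c,t,round(r['score'],2),np.round(r['location']),np.round(pix2world(c,*r['location'],z=10),1))
a=cv2.imread('pics/wrist9.png')[80:250,180:340]; b=cv2.imread('pics/scene9.png')[80:320,100:400]
cv2.imwrite('pics/fin.png',np.hstack([cv2.resize(a,(340,360)),cv2.resize(b,(450,360))]))
```

```text
wrist plug 0.66 [250. 174.] [ 393.5 -392.4   10. ]
wrist tray 0.8 [250. 173.] [ 394.8 -391.5   10. ]
wrist drift 0.15 [252. 177.] [ 389.9 -394.6   10. ]
wrist vial 0.56 [307. 116.] [ 468.6 -450.5   10. ]
scene plug 0.52 [323. 291.] [ 394.3 -388.3   10. ]
scene tray 0.81 [324. 296.] [ 384.2 -398.6   10. ]
scene drift 0.5 [130. 157.] [412.2 445.9  10. ]
scene vial 0.77 [360. 283.] [ 474.9 -448.7   10. ]
```

View pics/fin.png

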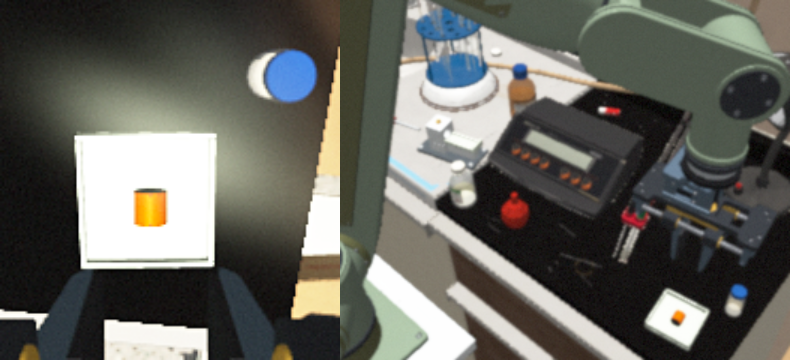

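The plug lies in the middle of the tray (left panel, (150,207)). The vial and both bottles still stand, the drift is on the bench, and the forces read about zero.

```bash
python3 -c "
from workcell import env
print(env.job_done())"
```

```text
the job is handed in; nothing more can be done
None
```

I drove the plug out onto the trough, laid the drift flat on the bench clear of the holder, set the plug down in the white tray, and handed the job in after about 27 s.

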